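# Bolt a bean hopper to its dock

## Task

Bolt the bean hopper to its dock: with a fingertip, push the brass peg round to turn the orange locking disc until its slot lines up with the steel lock bar, then push the bar by its black pad through the slot until it is fully home, with the pad against the guide block. Only push: do not lift or tip the bar, and leave the other things on the counter and dock where they stand. Finish with the hand clear.

Things in the scene. Friction and masses are not known exactly. Their poses are not given: they have to be found in the camera images.
- dock: Fixed cream hopper dock (sizes in mm). Origin on the counter under the disc's axis, z up. Flat deck, top at z = 30, x = -75 to 115, y = -270 to 215. Along the line x = 0, in order of rising y: the lock bar, the grey guide block, the orange disc (at x = y = 0), the cream hopper foot with the hopper.
- guide (a point): Middle of the grey guide block's rear end, where the bar's pad comes to rest: dock (0, -98, 36) mm. The block spans dock y = -98 to -46, x = -25 to 25, top z = 44; a 14 mm wide channel along it takes the bar, under a keeper strap (y = -84 to -60, top z = 48).
- foot (a point): Middle of the mouth of the hopper foot's 16 mm wide channel, which takes the bar's tip: dock (0, 46, 36) mm. The foot spans y = 46 to 215, x = -58 to 58, top z = 60; on it the orange bean hopper with black lid, axis at y = 150, radius 54, up to z = 225 mm.
- disc (a joint): Turn of the orange locking disc about its upright axis, rad, positive counter-clockwise from above, range -0.7 to 1.8. At 0 its slot lies along the dock's y axis, in line with the bar. It starts at 0.55 to 1.5 and stays where it is left (about 0.05 N m, some 2 N at the peg).
- disc_center (a point): Centre of the disc's top face, 46 mm above the counter. Disc radius 40, 16 thick; a 17 mm wide straight slot, open above, with a black floor, runs right across it through the centre. The axes turn with the disc; y lies along the slot.
- disc_peg (a point): Top centre of the disc's brass peg: upright, 12 mm in diameter, rising 32 above the disc's face (46 to 78 mm above the counter), 28 mm from the disc's axis, square to the slot. With the slot in line it stands on the dock's -x side.
- bar: Loose steel lock bar, about 160 g, flat on the deck in the guide; 12 wide, 12 high, round nose; at its tail an upright black push pad. Origin at deck height under the pad's middle; y points along the bar to the tip, 165 mm away. It slides along dock +y; home, the origin is at dock y = -103 mm. It starts 105 to 127 mm short of that.
- pad (a point): Middle of the push pad's outer (dock -y) face, the face to push, 18 mm above the deck, 5 mm behind the bar's origin. Pad 30 wide, 10 thick, 2 to 35 mm above the deck. The bar is home when the pad's other face meets the guide block.
- bar_tip (a point): Point at the very tip of the bar's nose, 6 mm above the deck; at dock y = +62 mm when the bar is home.
- ring: loose steel dosing ring, outer diameter 56, 26 tall, standing on the dock beside the bar; origin at the centre of its underside (mm); to be left alone.
- mug: loose white mug, diameter 80, 85 tall; origin under its centre (mm); to be left alone.
- tamper: loose dark steel tamper, foot diameter 58, 88 tall; origin under its centre (mm); to be left alone.
- bag_a: loose white coffee bag with a black label, about 75 x 130 x 200 tall; origin under its centre (mm); to be left alone.
- bag_b: loose white coffee bag with an orange label, same size; origin under its centre (mm); to be left alone.
- jar: loose amber glass jar, diameter 80, 110 tall; origin under its centre (mm); to be left alone.
There are look-alikes about, which are no part of the job. Several things have the shape of the bar; the one meant has the colours described above.

How it is judged:
On the way, in this order (a step that is already met when the one before it is completed fails the run):
1. the disc's slot is in line with the bar (within 0.15 rad) before the bar reaches the disc's middle (value of joint disc between -0.15 and 0.15 rad and y of bar_tip in the frame of dock below 0 m), for 0.1 s.
2. the bar is home through the slot (y of bar_tip in the frame of dock above 0.058 m and x of bar_tip in the frame of dock between -0.006 and 0.006 m), for 0.2 s.
At the end, for the whole second after the job is handed in: The bar lies flat and still on the deck, through the disc's slot, its tip at dock y 58 mm or more (pad within 4 mm of the guide block) and within 6 mm of the dock's y axis; the disc's slot is within 0.15 rad of the bar (all of step 2 and value of joint disc between -0.15 and 0.15 rad and linear speed of bar below 0.01 m/s and angle between bar's own z axis and vertical below 0.06 rad and z of bar in the frame of dock below 0.034 m); the robot touches nothing.
It fails at once if the bar is lifted or tipped up (pad raised over 10 mm, or tilted over 0.15 rad) (z of bar in the frame of dock above 0.04 m or angle between bar's own z axis and vertical above 0.15 rad).
It fails at once if another thing is moved over 20 mm or tipped (distance of any of ring, mug, tamper, bag_a, bag_b, jar from where it was at the start of the episode above 0.02 m or angle between any of ring, mug, tamper, bag_a, bag_b, jar's own z axis and vertical above 0.3 rad).
It also fails if it takes over 64 s, if anything falls off the work surface, if the arm or the gripper's body presses on something with over 40 N, if the wrist force passes 120 N, or if a joint passes its speed limit or range.

## Robot

A 7-joint arm with a two-finger parallel gripper is mounted at the origin on the work surface. World frame = base frame: x ahead of the robot, y to its left, z up, the work surface at z = 0. Lengths are in m, angles in rad, forces in N, time in s.
With the tool pointing down it reaches from about 0.4 to 0.875 m from the base axis. Payload 19.3 kg.
Tool frame: the origin (TCP) lies midway between the tips of the shut fingers; the grasp point (between the pads) lies 19 mm behind it (bot.pinch_z is the distance from the TCP to the grasp point, in m); z points along the fingers, y is the line along which they close (so a half turn about z gives the same grasp; the last joint's range is limited). The gripper opens to 85 mm and grips with 20 to 120 N. Pads are 22 mm wide; open, the fingers measure 114 mm over their backs; the gripper's body (76 mm by 85 mm) begins 54 mm behind the grasp point. The pads swing forward as they close: fully open they stand 13 mm farther back than shut.
Start: joints at [-1.274, 0.521, -0.036, 1.599, 0.021, 1.021, -0.113], TCP at [0.224, 0.583, 0.231] pointing down, gripper open.
Joint ranges: [-2.91, 2.91], [-0.3, 2.13], [-1.5, 1.42], [0.17, 2.43], [-1.26, 4.41], [0.16, 1.93], [-2.52, 2.52]. Speed limits (rad/s): [1.89, 1.89, 2.39, 2.39, 3.01, 3.01, 3.01].

## Interface

Orientations are given as [roll, pitch, yaw] about the fixed x, y, z axes, in that order (R = Rz(yaw) Ry(pitch) Rx(roll)).
In Python, from workcell import observe, viewer, bot gives the robot as it stands. The module is installed in compiled form; this text tells all that it offers.
- The arm moves only by the tool play_rows, never from a script. Its argument "motion" is a list of rows, each a list of 7 numbers: the shift along the tool's x, y, z in cm, then the turn, a rotation vector about the tool's x, y, z in rad, then the opening, from -1 (shut) to 1 (fully open), so that 0 is half open. A call has exactly 5 rows; each row is the pose to reach, as a shift and turn from the pose commanded when the call began, along the tool's axes at that moment; what a row does not reach only later rows make up. A row lasts 1/10 s, in which the tool goes at most 50 mm and 8.59 degrees, less where a joint would pass 70% of its speed; a pose out of reach is approached as far as the arm can. A call with a gripper value outside its range is refused whole. The fingers move at their own pace and stop on an object; "squeeze" is the grip in N (left out, the last holds). Time passes only in rows, so rows that repeat a pose let the fingers close, or fill a call up. It gives the time, the measured TCP pose, the force, the opening and the grip force at its end, in the units of the state.
- observe(): the state, without advancing time (a new reading comes with each control period).
- viewer.grab_frame(name): name is "side" or "top"; returns (picture, depth): 420x560x3 uint8, red, green, blue; 420x560 float32, m along the optical axis (not along the pixel's ray), 0 where there is no reading.
- viewer.camera_info(name): a dict with "fx", "fy", "cx", "cy" (pixels), "R" (3x3) and "t" (3): a world point X has camera coordinates R X + t. Camera axes: x right, y down, z forward; pixel columns grow to the right and rows downward; lengths in m; the calibration is good to about 2 mm. A picture is of the moment at which its call begins. camera_info takes no time and is no camera call.
- bot.job_done(): hands the job in; it is judged then, once.
The state is a dict: "clock": time; "qpos": joint angles; "qd": joint speeds; "joint_efforts": joint torques, N m; "position": TCP position; "tool_rot": TCP orientation; "force": force on the tool from outside, world axes, zero at the start; "moment": the same for the moment, N m; "grip_width": finger opening in m; "finger_force": force on a finger pad.
Only numpy, scipy, OpenCV 4.12 (cv2) and the standard library are available. Lean on these libraries where they do the work, as an engineer would, in place of code of your own. Each camera call takes 0.05 s, during which the arm holds its last target. There are 200 camera calls.

## Working session

There is one attempt and no reset: what is moved stays moved. The work goes in short steps, Python scripts to look and compute and a tool call to move; the robot and the scene stay as the last step left them, time stands still between calls to the robot, and variables do not carry over. Pictures are saved under pics/ and viewed, at most 10 in all, crops included, and the job is handed in when it is done.

Besides the shell and the picture viewer there is one more tool, called after ">>>" as name(argument=value, ...), one argument or row to a line, values as JSON. play_rows: Moves the arm, as the interface text tells. Its arguments: {"type":"object","properties":{"motion":{"type":"array"},"squeeze":{"type":"number"}},"required":["motion"]}

```bash
mkdir -p pics
cat > h.py <<'E'
import numpy as np, cv2
from workcell import observe, viewer, bot
def save(n,f):
    p,d=viewer.grab_frame(n); np.savez(f'pics/{f}.npz',p=p,d=d); cv2.imwrite(f'pics/{f}.png',p[:,:,::-1]); return p,d
def px2w(n,u,v,z=None,d=None):
    c=viewer.camera_info(n);R=np.array(c['R']);t=np.array(c['t'])
    r=np.array([(u-c['cx'])/c['fx'],(v-c['cy'])/c['fy'],1.]);o=-R.T@t;w=R.T@r
    s=d if d is not None else (z-o[2])/w[2]
    return o+s*w
def w2px(n,X):
    c=viewer.camera_info(n);p=np.array(c['R'])@X+np.array(c['t']);return c['fx']*p[0]/p[2]+c['cx'],c['fy']*p[1]/p[2]+c['cy']
E
python3 - <<'E'
from h import *
a,_=save('top','t1');b,_=save('side','s1')
for n in('top','side'):
    c=viewer.camera_info(n);print(n,c['fx'],-np.array(c['R']).T@np.array(c['t']),np.round(c['R'],2).tolist())
s=observe();print({k:np.round(v,3).tolist() for k,v in s.items()})
E
```

```text
top 425.73510196471153 [ 0.48595929 -0.01357689  1.32847204] [[-0.02, -1.0, -0.02], [-1.0, 0.02, -0.09], [0.09, 0.02, -1.0]]
side 473.74054403145067 [ 0.24776816 -0.94715266  0.96272257] [[0.93, -0.37, -0.02], [-0.26, -0.61, -0.75], [0.27, 0.7, -0.66]]
{'clock': 0.1, 'qpos': [-1.274, 0.522, -0.036, 1.6, 0.021, 1.021, -0.113], 'qd': [-0.001, -0.001, -0.0, -0.002, -0.001, -0.0, 0.001], 'joint_efforts': [0.004, -92.848, 1.984, -37.053, 0.018, 0.005, -0.0], 'position': [0.224, 0.583, 0.231], 'tool_rot': [-3.141, 0.0, 2.775], 'force': [0.732, 0.431, 0.436], 'moment': [-0.013, 0.016, 0.004], 'finger_force': 0.0, 'grip_width': 0.085}
```

View pics/t1.png

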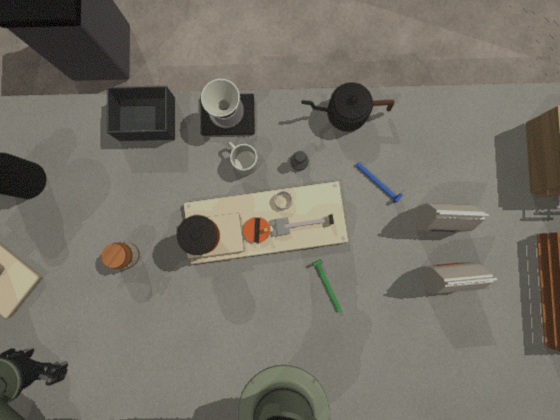

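View pics/s1.png

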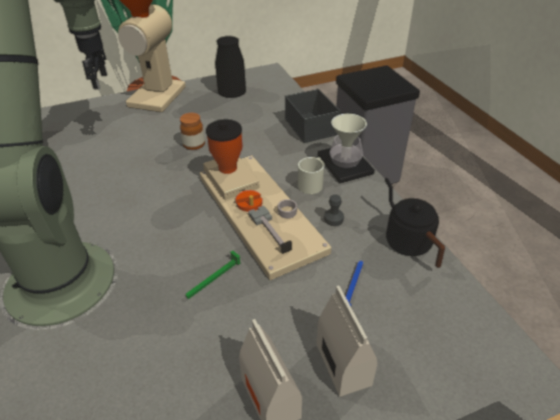

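The top view shows the dock with the disc at about (257,230), the pad at about (331,220), the ring at (283,200) and the hopper at (198,235). I'll enlarge that area next.

Run:
```python
from h import *
p=np.load('pics/t1.npz')['p'][:,:,::-1]
cv2.imwrite('pics/c1.png',cv2.resize(p[170:275,180:355],None,fx=4.5,fy=4.5,interpolation=cv2.INTER_CUBIC))
p=np.load('pics/s1.npz')['p'][:,:,::-1]
cv2.imwrite('pics/c2.png',cv2.resize(p[150:280,195:335],None,fx=4.5,fy=4.5,interpolation=cv2.INTER_CUBIC))
```

```text
(no output)
```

View pics/c1.png

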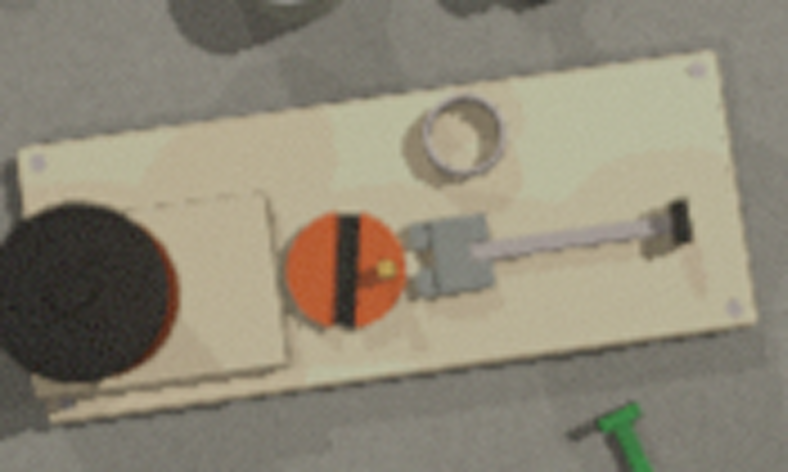

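View pics/c2.png

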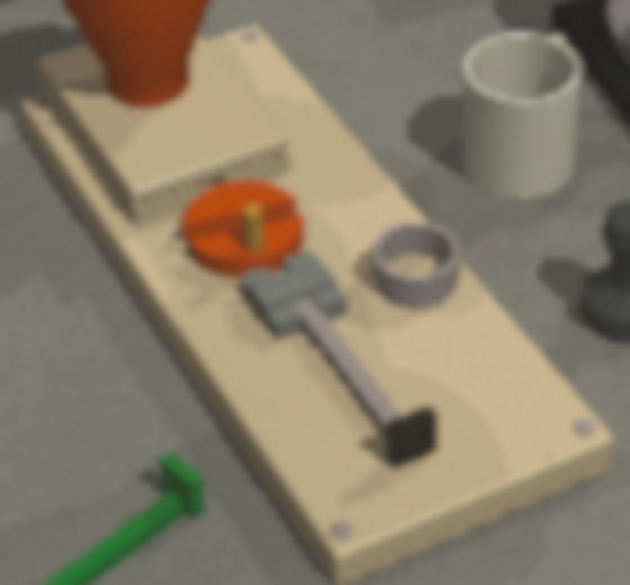

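Crop 1 shows dock corners at (718,52), (755,322) and (18,150). The disc centre is at (346,270), the peg top at (386,268), and the slot runs almost across the dock. The bar pad is at (680,222). I'll fit the dock pose from these points.

```bash
cat >> h.py <<'E'
P=np.array
E
python3 - <<'E'
from h import *
from scipy.optimize import least_squares
f=lambda n,c,z:px2w(n,*( (180+(c[0]+.5)/4.5-.5,170+(c[1]+.5)/4.5-.5) if n=='top' else (195+(c[0]+.5)/4.5-.5,150+(c[1]+.5)/4.5-.5)),z=z)
obs=[('top',(716,52),.03,(115,-270)),('top',(755,321),.03,(-75,-270)),('top',(19,150),.03,(115,215)),
('top',(346,270),.046,(0,0)),('top',(265,193),.06,(58,46)),('top',(286,365),.06,(-58,46)),('top',(487,214),.044,(25,-98)),('top',(494,289),.044,(-25,-98)),
('side',(612,437),.03,(115,-270)),('side',(338,556),.03,(-75,-270)),('side',(243,226),.046,(0,0))]
W=P([f(n,c,z)[:2] for n,c,z,_ in obs]);D=P([o[3] for o in obs])/1000
def T(q,D):
    c,s=np.cos(q[2]),np.sin(q[2]);return D@P([[c,s],[-s,c]])+q[:2]
r=least_squares(lambda q:(T(q,D)-W).ravel(),[.5,.1,0],loss='soft_l1',f_scale=.002)
q=r.x;print('dock',q);print(np.round((W-T(q,D))*1000,1).tolist())
inv=lambda w:(w-q[:2])@P([[np.cos(q[2]),-np.sin(q[2])],[np.sin(q[2]),np.cos(q[2])]])*1000
pk=inv(f('top',(386,268),.078)[:2]);print('peg top',pk,np.hypot(*pk));pk2=inv(f('side',(255,207),.078)[:2]);print('peg side',pk2)
print('pad top outer', inv(f('top',(690,220),.065)[:2]),'tops inner',inv(f('top',(670,222),.065)[:2]))
print('pad side face ctr',inv(f('side',(411,438),.048)[:2]))
print('ring',inv(f('top',(463,137),.056)[:2]))
np.save('dock.npy',q)
E
```

```text
dock [0.546534  0.0704603 0.1188039]
[[-1.0, 0.4], [3.9, 2.6], [-0.5, -3.2], [0.7, 0.1], [0.3, -0.2], [1.1, 1.0], [0.1, -0.9], [-0.7, 1.5], [-3.0, 0.4], [2.0, 0.2], [-2.2, -5.6]]
peg top [ -3.39008924 -28.00244038] 28.206902915732638
peg side [ -2.55244074 -26.3778517 ]
pad top outer [   0.83326639 -230.51708196] tops inner [   1.35843058 -217.28404913]
pad side face ctr [  -0.7656646  -225.86489034]
ring [ 77.41032129 -90.02754406]
```

```bash
cat >> h.py <<'E'
from scipy.spatial.transform import Rotation as Ro
q=np.load('dock.npy')
def d2w(x,y): 
    c,s=np.cos(q[2]),np.sin(q[2]);x,y=x/1000,y/1000;return P([c*x-s*y+q[0],s*x+c*y+q[1]])
def w2d(w): return P([[np.cos(q[2]),np.sin(q[2])],[-np.sin(q[2]),np.cos(q[2])]])@(P(w)[:2]-q[:2])*1000
def go(x,y,z,yaw_d):  # dock mm, z world mm, tool-x heading deg in dock
    s=observe();R=Ro.from_euler('xyz',s['tool_rot']);Rt=Ro.from_euler('xyz',[np.pi,0,np.radians(yaw_d)+q[2]])
    d=R.inv().apply(np.r_[d2w(x,y),z/1000]-P(s['position']))*100
    print('shift cm',np.round(d,2),'turn',np.round((R.inv()*Rt).as_rotvec(),3),'| t',s['clock'],'at dock',np.round(w2d(s['position']),1),'z',round(s['position'][2]*1000,1),'F',np.round(s['force'],1),'q7',round(s['qpos'][6],2),'w',s['grip_width'])
E
python3 - <<'E'
from h import *
go(16,-50,330,135)
E
```

```text
shift cm [-52.24 -39.98  -9.88] turn [-0.001  0.     0.3  ] | t 0.1 at dock [-259.4  547.3] z 230.8 F [0.7 0.4 0.4] q7 -0.11 w 0.08538439156079324
```

>>> play_rows(
  motion=[
    [0,0,-5,0,0,0,-1],
    [0,0,-9.9,0,0,0.06,-1],
    [-4,-3,-9.9,0,0,0.12,-1],
    [-8,-6,-9.9,0,0,0.2,-1],
    [-12,-9,-9.9,0,0,0.3,-1],
  ],
  squeeze=40,
)

```text
clock: 0.6
position: [0.3045, 0.4546, 0.3302]
tool_rot: [-3.142, -0.0, 2.472]
force: [0.8, 0.4, -0.5]
grip_width: 0.0123
finger_force: 0.0
```

```bash
python3 -c "
from h import *
go(16,-50,330,135)"
```

```text
shift cm [-4.750e+01 -1.748e+01  2.000e-02] turn [-0.    -0.    -0.003] | t 0.6 at dock [-194.8  410.1] z 330.2 F [ 0.8  0.4 -0.5] q7 -0.17 w 0.012265589131433993
```

>>> play_rows(
  motion=[
    [-4.7,-1.7,0,0,0,0,-1],
    [-9.4,-3.5,0,0,0,0,-1],
    [-14.1,-5.2,0,0,0,0,-1],
    [-18.8,-7,0,0,0,0,-1],
    [-23.5,-8.7,0,0,0,0,-1],
  ],
)

```text
clock: 1.1
position: [0.435, 0.2412, 0.3303]
tool_rot: [3.142, -0.0, 2.475]
force: [1.1, 1.2, 0.4]
grip_width: 0.0002
finger_force: 0.0
```

>>> play_rows(
  motion=[
    [-4.8,-1.8,0,0,0,0,-1],
    [-9.6,-3.5,0,0,0,0,-1],
    [-14.4,-5.3,0,0,0,0,-1],
    [-19.2,-7,0,0,0,0,-1],
    [-24,-8.8,0,0,0,0,-1],
  ],
)

```text
clock: 1.6
position: [0.5663, 0.0286, 0.3302]
tool_rot: [3.142, -0.0, 2.475]
force: [1.4, 1.2, 1.0]
grip_width: 0.0001
finger_force: 0.0
```

```bash
python3 -c "
from h import *
go(16,-50,330,135);go(16,-50,90,135)"
```

```text
shift cm [-0.52 -0.34  0.02] turn [ 0. -0.  0.] | t 1.6 at dock [ 14.7 -43.9] z 330.2 F [1.4 1.2 1. ] q7 0.86 w 0.00011138629943632524
shift cm [-0.53 -0.34 24.02] turn [ 0. -0.  0.] | t 1.6 at dock [ 14.7 -43.9] z 330.2 F [1.4 1.2 1. ] q7 0.86 w 0.00011138629943632524
```

>>> play_rows(
  motion=[
    [-0.2,-0.2,5,0,0,0,-1],
    [-0.2,-0.2,10,0,0,0,-1],
    [-0.2,-0.2,15,0,0,0,-1],
    [-0.2,-0.2,20,0,0,0,-1],
    [-0.2,-0.2,24,0,0,0,-1],
  ],
)

```text
clock: 2.1
position: [0.5649, 0.0275, 0.0876]
tool_rot: [-3.14, -0.001, 2.475]
force: [1.0, -0.3, -1.0]
grip_width: -0.0005
finger_force: 0.0
```

```bash
python3 -c "
from h import *
go(16,-50,56,135)
p,_=save('side','s2');p=p[:,:,::-1]
cv2.imwrite('pics/c3.png',cv2.resize(p[130:280,190:340],None,fx=4,fy=4,interpolation=cv2.INTER_CUBIC))"
```

```text
shift cm [-0.57 -0.16  3.16] turn [-0.001 -0.001 -0.   ] | t 2.1 at dock [ 13.2 -44.8] z 87.6 F [ 1.  -0.3 -1. ] q7 0.96 w -0.0004875126693440604
```

View pics/c3.png

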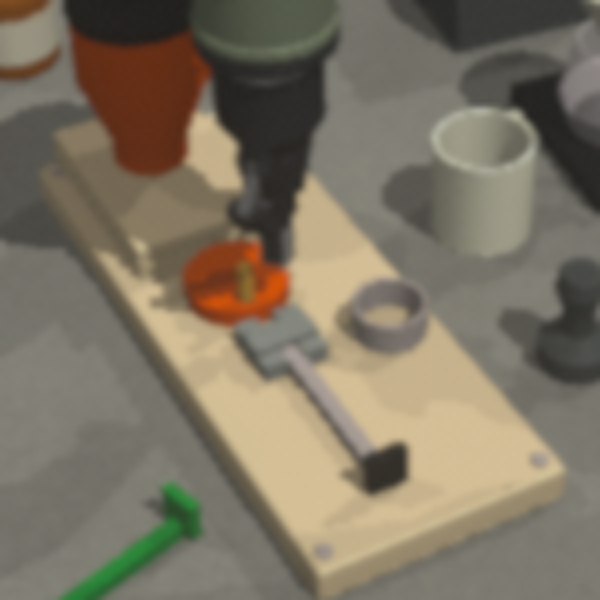

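>>> play_rows(
  motion=[
    [-0.4,0,0.5,0,0,0,-1],
    [-0.4,0,1.2,0,0,0,-1],
    [-0.4,0,2.0,0,0,0,-1],
    [-0.4,0,2.8,0,0,0,-1],
    [-0.4,0,3.0,0,0,0,-1],
  ],
)

```text
clock: 2.65
position: [0.5691, 0.0253, 0.0602]
tool_rot: [3.141, -0.0, 2.475]
force: [-0.2, 0.1, -0.2]
grip_width: 0.0002
finger_force: 0.0
```

>>> play_rows(
  motion=[
    [0.2,0,0,0,0,0,-1],
    [0.5,0,0,0,0,0,-1],
    [0.8,0,0,0,0,0,-1],
    [1.1,0,0,0,0,0,-1],
    [1.4,-0.1,0,0,0,0,-1],
  ],
)

```text
clock: 3.15
position: [0.5576, 0.0331, 0.0605]
tool_rot: [3.141, 0.001, 2.475]
force: [2.6, -6.2, 1.1]
grip_width: 0.0001
finger_force: 3.0
```

```bash
python3 -c "
from h import *
go(16,-50,56,135)"
```

```text
shift cm [-1.49 -0.15  0.45] turn [ 0.     0.001 -0.   ] | t 3.15 at dock [  6.5 -38.4] z 60.5 F [ 2.6 -6.2  1.1] q7 0.96 w 5.083623879627399e-05
```

>>> play_rows(
  motion=[
    [0.5,-0.2,0,0,0,0,-1],
    [1.1,-0.4,0,0,0,0,-1],
    [1.7,-0.5,0,0,0,0,-1],
    [2.3,-0.4,0,0,0,0,-1],
    [2.8,-0.3,0,0,0,0,-1],
  ],
)

```text
clock: 3.65
position: [0.5335, 0.0475, 0.0605]
tool_rot: [-3.141, 0.001, 2.474]
force: [1.0, -3.8, 0.7]
grip_width: 0.0002
finger_force: 1.9
```

```bash
python3 -c "
from h import *
go(16,-50,56,135)
o=[]
for n in('side','top'):
    p,_=save(n,n+'3');p=p[:,:,::-1]
    c=p[150:230,200:300] if n=='side' else p[190:270,210:310]
    o.append(cv2.resize(c,None,fx=4,fy=4,interpolation=cv2.INTER_CUBIC))
cv2.imwrite('pics/c4.png',np.hstack(o))"
```

```text
shift cm [-4.27  0.21  0.45] turn [-0.     0.001 -0.001] | t 3.65 at dock [-15.7 -21.3] z 60.5 F [ 1.  -3.8  0.7] q7 0.94 w 0.0001928428093316358
```

View pics/c4.png

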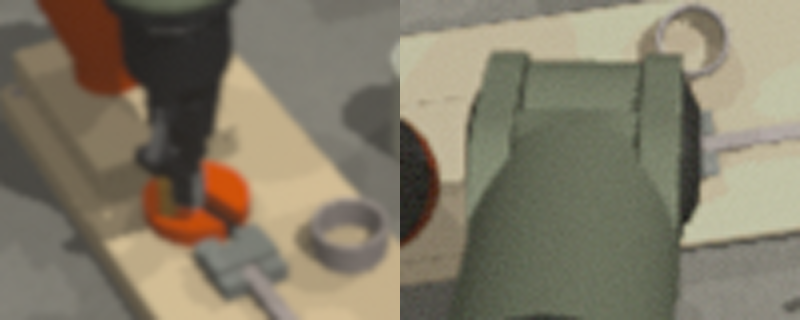

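>>> play_rows(
  motion=[
    [0.3,0.1,0,0,0,0,-1],
    [0.6,0.3,0,0,0,0,-1],
    [0.7,0.4,0,0,0,0,-1],
    [0.7,0.4,0,0,0,0,-1],
    [0.7,0.4,0,0,0,0,-1],
  ],
)

```text
clock: 4.25
position: [0.5305, 0.0557, 0.0602]
tool_rot: [-3.142, -0.0, 2.475]
force: [0.3, -0.2, -0.5]
grip_width: 0.0001
finger_force: 0.0
```

```bash
python3 -c "
from h import *
go(16,-50,56,135)"
```

```text
shift cm [-5.02 -0.26  0.42] turn [-0. -0.  0.] | t 4.25 at dock [-17.7 -12.7] z 60.2 F [ 0.3 -0.2 -0.5] q7 0.92 w 8.61416113539161e-05
```

>>> play_rows(
  motion=[
    [-0.8,0,0,0,0,0,-1],
    [-2,0,0,0,0,0,-1],
    [-4,0,-2,0,0,0,-1],
    [-8,0,-4,0,0,0,-1],
    [-12,0,-4,0,0,0,-1],
  ],
)

```text
clock: 4.75
position: [0.6278, -0.0204, 0.1032]
tool_rot: [3.139, 0.003, 2.475]
force: [1.6, -0.2, 0.9]
grip_width: 0.0002
finger_force: 0.0
```

```bash
python3 -c "
from h import *
go(0,-260,100,90)
o=[]
for n in('side','top'):
    p,_=save(n,n+'4');p=p[:,:,::-1]
    c=p[170:240,210:275] if n=='side' else p[200:270,230:295]
    o.append(cv2.resize(c,None,fx=6,fy=6,interpolation=cv2.INTER_CUBIC))
cv2.imwrite('pics/c5.png',np.hstack(o))"
```

```text
shift cm [ -6.38 -16.27   0.3 ] turn [0.003 0.002 0.785] | t 4.75 at dock [ 69.9 -99.8] z 103.2 F [ 1.6 -0.2  0.9] q7 1.03 w 0.00022267346244676315
```

View pics/c5.png

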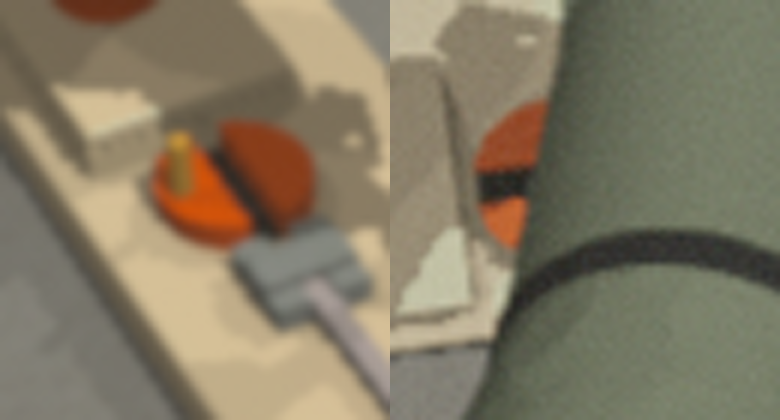

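The side crop shows the peg top at (179,137). The left edge of the slot on the disc's face runs from about (205,150) to (254,238), so it's nearly in line.

```bash
python3 -c "
from h import *
f=lambda a,b,z:w2d(px2w('side',210+(a+.5)/6-.5,170+(b+.5)/6-.5,z=z))
p=f(179,137,.078);print('peg',p,'th',np.arctan2(-p[1],-p[0]))
a,b=f(205,150,.046),f(254,238,.046);print(a,b,'slot th',np.arctan2(-(a-b)[0],(a-b)[1]))
for th in(-.15,0,.15,.3):
    r=Ro.from_euler('z',th).as_matrix()[:2,:2]
    g=lambda x,y,z:np.round((P(w2px('side',np.r_[d2w(*(r@P([x,y]))),z]))-[210,170]+.5)*6-.5)
    print(th,'peg',g(-28,0,.078),'edge',g(-8.5,39,.046),g(-8.5,-39,.046),g(8.5,39,.046))
"
```

```text
peg [-26.1618744    3.40746558] th -0.12951638512592004
[-5.01548621 23.30058011] [-12.59125052 -47.11939228] slot th -0.10716760510523117
-0.15 peg [175. 137.] edge [195. 130.] [242. 227.] [228. 122.]
0 peg [179. 142.] edge [185. 135.] [254. 225.] [216. 124.]
0.15 peg [183. 147.] edge [176. 140.] [266. 222.] [204. 127.]
0.3 peg [188. 151.] edge [169. 146.] [277. 218.] [194. 130.]
```

```bash
python3 -c "
from h import *
f=lambda a,b,z:w2d(px2w('top',230+(a-390+.5)/6-.5,200+(b+.5)/6-.5,z=z))
print(f(478,174,.046),f(480,202,.046),f(530,170,.046),f(524,197,.046))
"
```

```text
[ 8.92403416 36.22683218] [-5.17274353 37.07725638] [ 7.28300234 10.0202535 ] [-5.75285723 14.81543908]
```

>>> play_rows(
  motion=[
    [-1,-3,0,0,0,0.14,-1],
    [-2.5,-7,0,0,0,0.28,-1],
    [-4,-11,0,0,0,0.42,-1],
    [-5.4,-14,0,0,0,0.56,-1],
    [-6.4,-16.3,0,0,0,0.7,-1],
  ],
)

```text
clock: 5.35
position: [0.5737, -0.1898, 0.1004]
tool_rot: [-3.142, 0.001, 1.767]
force: [-0.4, -0.1, 0.2]
grip_width: 0.0002
finger_force: 0.0
```

```bash
python3 -c "
from h import *
go(0,-257,42,90)"
```

```text
shift cm [0.44 0.42 5.84] turn [-0.     0.001  0.077] | t 5.35 at dock [  -3.8 -261.7] z 100.4 F [-0.4 -0.1  0.2] q7 0.76 w 0.00022695995408022413
```

>>> play_rows(
  motion=[
    [0,0.3,1.5,0,0,0.077,-1],
    [0,0.3,3,0,0,0.077,-1],
    [0,0.3,4.5,0,0,0.077,-1],
    [0,0.3,5.7,0,0,0.077,-1],
    [0,0.3,5.8,0,0,0.077,-1],
  ],
)

```text
clock: 5.85
position: [0.5765, -0.1853, 0.0404]
tool_rot: [-3.139, -0.001, 1.7]
force: [-0.1, 0.9, -0.2]
grip_width: -0.0001
finger_force: 0.0
```

```bash
python3 -c "
from h import *
go(0,-230,42,90)
p,_=save('side','s5');p=p[:,:,::-1]
cv2.imwrite('pics/c6.png',cv2.resize(p[130:280,190:340],None,fx=4,fy=4,interpolation=cv2.INTER_CUBIC))"
```

```text
shift cm [ 2.75  0.08 -0.15] turn [-0.002 -0.001  0.01 ] | t 5.85 at dock [  -0.5 -257.5] z 40.4 F [-0.1  0.9 -0.2] q7 0.73 w -0.00011520017510746418
```

View pics/c6.png

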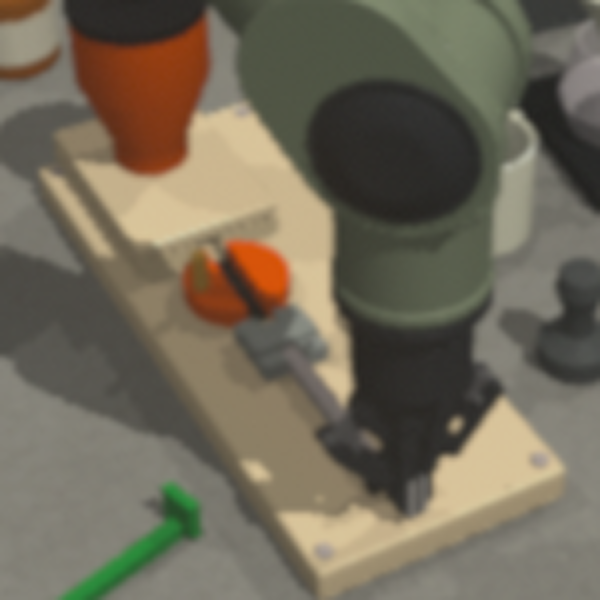

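>>> play_rows(
  motion=[
    [0.8,0.05,0,0,0,0.01,-1],
    [1.6,0.05,0,0,0,0.01,-1],
    [2.4,0.05,0,0,0,0.01,-1],
    [3.2,0.05,0,0,0,0.01,-1],
    [4,0.05,0,0,0,0.01,-1],
  ],
)

```text
clock: 6.4
position: [0.5729, -0.1453, 0.0426]
tool_rot: [3.141, 0.0, 1.688]
force: [-0.1, -1.2, 1.1]
grip_width: -0.0003
finger_force: 0.6
```

>>> play_rows(
  motion=[
    [0.9,0,0,0,0,0,-1],
    [1.8,0,0,0,0,0,-1],
    [2.7,0,0,0,0,0,-1],
    [3.6,0,0,0,0,0,-1],
    [4.5,0,0,0,0,0,-1],
  ],
)

```text
clock: 6.9
position: [0.5674, -0.1007, 0.0423]
tool_rot: [-3.142, 0.0, 1.688]
force: [0.1, -1.9, 0.9]
grip_width: 0.0002
finger_force: 0.7
```

```bash
python3 -c "
from h import *
go(0,-119,42,90)
o=[]
for n in('side','top'):
    p,_=save(n,n+'6');p=p[:,:,::-1]
    c=p[150:250,200:300] if n=='side' else p[180:280,220:320]
    o.append(cv2.resize(c,None,fx=4,fy=4,interpolation=cv2.INTER_CUBIC))
cv2.imwrite('pics/c7.png',np.hstack(o))"
```

```text
shift cm [ 5.34 -0.05  0.03] turn [-0.     0.    -0.002] | t 6.9 at dock [   0.4 -172.4] z 42.3 F [ 0.1 -1.9  0.9] q7 0.61 w 0.0001940006207961371
```

View pics/c7.png

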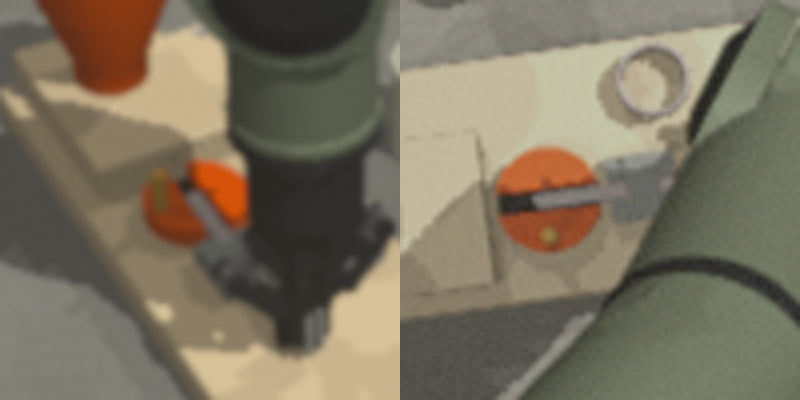

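The bar's tip is already inside the slot, just past the disc's middle, and the two are in line. I'll push on.

>>> play_rows(
  motion=[
    [0.9,0,0,0,0,0,-1],
    [1.8,0,0,0,0,0,-1],
    [2.7,0,0,0,0,0,-1],
    [3.5,0,0,0,0,0,-1],
    [4.2,0,0,0,0,0,-1],
  ],
)

```text
clock: 7.5
position: [0.5625, -0.0588, 0.0423]
tool_rot: [-3.142, -0.0, 1.688]
force: [-0.2, -0.6, -0.2]
grip_width: 0.0002
finger_force: 0.4
```

>>> play_rows(
  motion=[
    [0.3,0,0,0,0,0,-1],
    [0.6,0,0,0,0,0,-1],
    [0.8,0,0,0,0,0,-1],
    [1,0,0,0,0,0,-1],
    [1.1,0,0,0,0,0,-1],
  ],
)

```text
clock: 8.0
position: [0.5613, -0.0488, 0.0423]
tool_rot: [-3.142, 0.0, 1.688]
force: [0.5, 0.0, 0.3]
grip_width: 0.0002
finger_force: 0.3
```

```bash
python3 -c "
from h import *
go(0,-119,42,90)"
```

```text
shift cm [ 0.11 -0.05  0.03] turn [-0.     0.    -0.002] | t 8.0 at dock [   0.5 -120.1] z 42.3 F [0.5 0.  0.3] q7 0.54 w 0.00019260746221116913
```

Not yet at the stop, so I'll creep forward until the force rises.

>>> play_rows(
  motion=[
    [0.1,0,0,0,0,0,-1],
    [0.2,0,0,0,0,0,-1],
    [0.3,0,0,0,0,0,-1],
    [0.3,0,0,0,0,0,-1],
    [0.3,0,0,0,0,0,-1],
  ],
)

```text
clock: 8.5
position: [0.5612, -0.0479, 0.0424]
tool_rot: [3.141, 0.003, 1.686]
force: [1.1, -11.0, -3.4]
grip_width: -0.0001
finger_force: 5.7
```

Force rose to 11 N with the finger at about dock y -119, which is where the stop should be. I'll back off and check.

>>> play_rows(
  motion=[
    [-0.5,0,0,0,0,0,-1],
    [-2,0,0,0,0,0,-1],
    [-6,0,0,0,0,0,-1],
    [-10,0,-3,0,0,0,-1],
    [-14,0,-8,0,0,0,-1],
  ],
)

```text
clock: 9.0
position: [0.575, -0.1796, 0.1112]
tool_rot: [-3.139, 0.0, 1.686]
force: [0.7, -0.7, -0.3]
grip_width: -0.0004
finger_force: 0.0
```

>>> play_rows(
  motion=[
    [-4,0,-4,0,0,0,-1],
    [-8,0,-8,0,0,0,-1],
    [-10,0,-10,0,0,0,-1],
    [-10,0,-10,0,0,0,-1],
    [-10,0,-10,0,0,0,-1],
  ],
)

```text
clock: 9.5
position: [0.5876, -0.2766, 0.2115]
tool_rot: [3.141, 0.0, 1.686]
force: [0.1, -0.2, 0.2]
grip_width: 0.0003
finger_force: 0.0
```

```bash
python3 -c "
from h import *
go(0,-119,42,90)
o=[]
for n in('side','top'):
    p,_=save(n,n+'7');p=p[:,:,::-1]
    c=p[150:250,200:300] if n=='side' else p[180:280,220:320]
    o.append(cv2.resize(c,None,fx=4,fy=4,interpolation=cv2.INTER_CUBIC))
cv2.imwrite('pics/c8.png',np.hstack(o))"
```

```text
shift cm [23.05 -0.05 16.95] turn [ 0.001  0.    -0.003] | t 9.5 at dock [  -0.4 -349.5] z 211.5 F [ 0.1 -0.2  0.2] q7 0.75 w 0.0003453916869299464
```

View pics/c8.png

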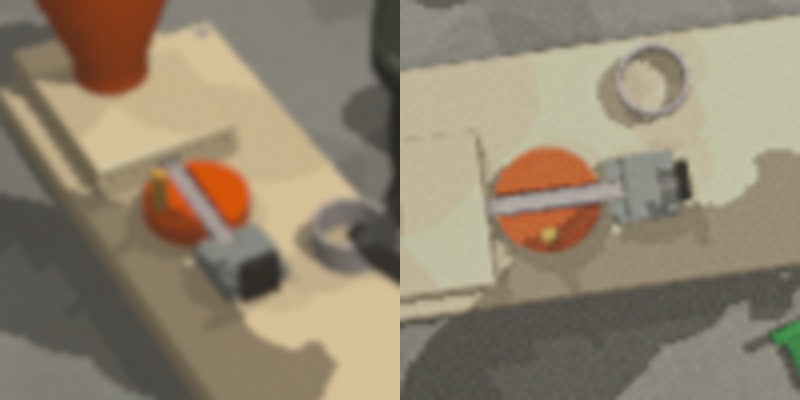

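The bar runs through the slot into the foot, the pad is against the guide block, and the ring hasn't moved.

```bash
python3 -c "
from workcell import bot
print(bot.job_done())"
```

```text
the job is handed in; nothing more can be done
None
```

The bar is pushed home through the aligned disc slot with its pad against the guide block, the hand is clear, and the job was handed in at about 9.5 s; no verdict was returned.

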